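Hold the bristle brush out for the cat

ROBOT

A 7-joint arm with a two-finger parallel gripper is mounted at the origin on the work surface. World frame = base frame: x ahead of the robot, y to its left, z up, the work surface at z = 0. Lengths are in m, angles in degrees, forces in N, time in s.
With the tool pointing down it reaches from about 0.425 to 0.875 m from the base axis. Payload 4.7 kg.
Tool frame: the origin (TCP) lies midway between the tips of the shut fingers; the grasp point (between the pads) lies 19 mm behind it; z points along the fingers, y is the direction in which the jaws open and shut (so a half turn about z gives the same grasp; the last joint's range is limited). The gripper opens to 87 mm and grips with 3 to 60 N. Pads are 19 mm wide; open, the fingers measure 117 mm over their backs; the gripper's body (75 mm by 190 mm) begins 51 mm behind the grasp point.
Start: joints at [70.308, 18.392, -4.016, 83.108, 1.295, 78.541, -3.26], TCP at [0.228, -0.609, 0.223] pointing down, gripper open.
Joint ranges: [-163.93, 163.93], [-17.29, 119.83], [-79.2, 71.16], [3.27, 140.29], [-89.18, 269.18], [5.43, 117.66], [-154.24, 154.24]. Speed limits (degrees/s): [147.25, 147.25, 180, 180, 180, 180, 180].

INTERFACE

Orientations are given as [roll, pitch, yaw] about the fixed x, y, z axes, in that order (R = Rz(yaw) Ry(pitch) Rx(roll)).
In Python, from cell import env gives the robot as it stands. The module is installed in compiled form; this text tells all that it offers.
- The arm moves only by the tool servo_tool, never from a script. Its argument "plan" is a list of rows, each a list of 3 entries, a list of its own where there are three numbers: the opening, from 0 (shut) to 1 (fully open), then the shift along the tool's x, y, z in cm, then the turn, a rotation vector about the tool's x, y, z in degrees. A call has 1 to 20 rows; each row shifts and turns the pose as measured when the row begins, along the tool's axes as they then stand; what a row does not reach is not made up. A row lasts 1/12 s, in which the tool goes at most 41.7 mm and 7.16 degrees, less where a joint would pass 70% of its speed; a pose out of reach is approached as far as the arm can. A call is refused whole if a number of a shift passes 4.17 or a number of a turn 7.16, either way. A call with a gripper value outside its range is refused whole. The fingers move at their own pace and stop on an object; "force" is the grip in N (left out, the last holds). Time passes only in rows, so rows that do not move let the fingers close. It gives the time, the measured TCP pose, the force and the opening at its end, in the units of the state.
- env.get_obs(): the state, without advancing time (a new reading comes with each control period).
- env.read_camera(name): name is "scene" or "side" or "wrist"; returns a dict with "image" (400x640x3 uint8, blue, green, red), "fx", "fy", "cx", "cy" (pixels), "rvec" (rotation vector, rad) and "tvec" (3), from world to camera coordinates, as OpenCV has them; the wrist camera has in their place "T_tool_cam" (4x4, takes a point from camera to tool coordinates, whose origin is the TCP and whose axes are the flange's). Camera axes: x right, y down, z forward; pixel columns grow to the right and rows downward; lengths in m; the calibration is good to about 2 mm. A picture is of the moment at which its call begins: read the wrist's pose just before it. There is no depth.
- env.sign_off(): hands the job in, once; it reports no verdict.
The state is a dict: "time_s": time; "qpos": joint angles; "joint_velocities": joint speeds; "effort": joint torques, N m; "tool_pos": TCP position; "tool_rot": TCP orientation; "force": force on the tool from outside, world axes, zero at the start; "wrist_torque": the same for the moment, N m; "grip_width": finger opening in m.
Only numpy, scipy, OpenCV 4.12 (cv2) and the standard library are available. Lean on these libraries where they do the work, as an engineer would, in place of code of your own. Each camera call takes 0.05 s, during which the arm holds its last target. There are 200 camera calls.

TASK

Draw the bamboo bristle brush out of its slanted holder, turn it level with the bristles facing straight down, and hold it still above the cork mat so the cat can rub its head on it: the brush lengthwise along the mat, bristles over the mat's middle and about 20 cm above it. Finish while still holding the brush there; do not put it down or let go. Leave the rake comb, the canister and the pebble-shaped brush where they are.

Things in the scene. Friction and masses are not known exactly. Their poses are not given: they have to be found in the camera images.
- brush_grip (a point): Bamboo bristle brush, 230 mm long, 55 to 110 g: point on the handle's centre line near its balance, good to grip. z: along the handle to the head; x: the way the bristles face; y: across. Handle 22 mm wide (y), 14 thick (x), from 115 mm behind this point to 35 beyond, where the head (80 long, 52 wide) begins. It starts loose in its holder, leaning 45 to 50 degrees, first 50 mm in the socket.
- brush_bristles (a point): The middle of the brush's bristle tips: 75 mm along z and 22.5 mm along x from brush_grip. Same axes. In the holder the head is up and leans away from the robot, bristles on the lower side, facing outward and down.
- brush_end (a point): The end of the brush's handle, on its centre line, 115 mm behind brush_grip; at the start it rests on the floor of the socket. Same axes.
- brush_holder: Fixed white holder of the brush: a foot 150 x 70 mm, 10 mm high (x from -135 to +15 mm), with a block whose socket, 25 x 17 mm across and 50 mm deep, slants 45 degrees: its mouth, centred at x = -41, z = 72 mm, faces up and along +x (roughly away from the robot). Origin on the table, z up.
- comb_holder: An identical fixed white holder, carrying the chrome rake comb. Same origin and axes.
- comb: The chrome rake comb, loose in its holder: same handle as the brush (22 x 14 mm), 202 mm long, with a narrow neck and a crossbar 88 mm wide with a row of pin teeth. Origin at the end of its handle in the socket; z along the handle to the head, x the way the teeth point. Leave it alone.
- mat: The fixed cork mat lying on the table, 240 mm long (x), 140 mm wide (y), 6 mm thick. Origin at the centre of its underside, on the table; z is up. Its x axis points roughly away from the robot. The two holders and the mat stand side by side, in any order.
- canister: Closed flip-top mint plastic canister, 75 mm in diameter, 128 mm high, standing beyond the work. Origin at the centre of its underside. Leave it alone.
- pebble: Grey pebble-shaped silicone brush, 80 mm across, 37 mm high. Origin at the centre of its underside. Leave it alone.
Things that resemble listed ones, but are neither listed nor needed, are in the scene too. What is shaped like the part that bears brush_grip but pink or yellow is not meant.

How it is judged (in metres and radians):
On the way:
1. the brush is drawn clear of its holder and raised (height (world z) of brush_end above 0.1 m and contact force between brush and brush_holder below 0.1 N and contact force between brush and the fingers above 1 N), for 0.1 s.
At the end, for the whole second after the job is handed in: The brush is held still in the fingers, touching nothing else: level within 12 degrees, bristles down within 16, along the mat within 15 (either way round), middle of the bristle tips within 40 mm of the mat's centre seen from above and 150 to 250 mm above the mat (angle between brush_grip's own x axis and vertical above 2.85 rad and angle between brush_grip's own z axis and vertical between 1.35 and 1.79 rad and angle between the z axis of brush_grip and the x axis of mat, either way round below 0.26 rad and horizontal distance between brush_bristles and mat below 0.04 m and z of brush_bristles in the frame of mat between 0.156 and 0.256 m and contact force between brush and the fingers above 1 N and linear speed of brush below 0.03 m/s and angular speed of brush below 0.2 rad/s and contact force between brush and brush_holder below 0.1 N and contact force between brush and comb_holder below 0.1 N and contact force between brush and mat below 0.1 N and contact force between brush and comb below 0.1 N); the arm keeps its last pose, push and grip.
It fails at once if the comb is disturbed (moved over 15 mm) (distance of comb from where it was at the start of the episode above 0.015 m).
It fails at once if the canister is disturbed (moved over 20 mm) (distance of canister from where it was at the start of the episode above 0.02 m).
It fails at once if the pebble is disturbed (moved over 20 mm) (distance of pebble from where it was at the start of the episode above 0.02 m).
It also fails if it takes over 35 s, if anything falls off the work surface, if the arm or the gripper's body presses on something with over 40 N, if the wrist force passes 120 N, or if a joint passes its speed limit or range.

## Working session

There is one attempt and no reset: what is moved stays moved. The work goes in short steps, Python scripts to look and compute and a tool call to move; the robot and the scene stay as the last step left them, time stands still between calls to the robot, and variables do not carry over. Pictures are saved under pics/ and viewed, about 8 in all and at most 12, crops included, and the job is handed in when it is done.

Besides the shell and the picture viewer there is one more tool, called after "Call:" as name(argument=value, ...) on one line, values as JSON. servo_tool: Moves the arm, as the interface text tells. Its arguments: {"type":"object","properties":{"plan":{"type":"array"},"force":{"type":"number"}},"required":["plan"]}

```bash
mkdir -p pics; cat > h.py <<'E'
import numpy as np, cv2
from cell import env
from scipy.spatial.transform import Rotation as R
def snap(n,f):
    c=env.read_camera(n); cv2.imwrite(f'pics/{f}.png',c['image']); np.save(f'pics/{f}.npy',c,allow_pickle=True); return c
def load(f): return np.load(f'pics/{f}.npy',allow_pickle=True).item()
def ray(c,u,v):
    Rm=cv2.Rodrigues(np.array(c['rvec'],float))[0]; t=np.array(c['tvec'],float).ravel()
    d=Rm.T@np.array([(u-c['cx'])/c['fx'],(v-c['cy'])/c['fy'],1]); return -Rm.T@t,d/np.linalg.norm(d)
def plane(c,u,v,z):
    o,d=ray(c,u,v); return o+d*(z-o[2])/d[2]
def tri(c1,p1,c2,p2):
    o1,d1=ray(c1,*p1);o2,d2=ray(c2,*p2)
    s=np.linalg.lstsq(np.c_[d1,-d2],o2-o1,rcond=None)[0]
    a=o1+d1*s[0];b=o2+d2*s[1]; return (a+b)/2,np.linalg.norm(a-b)
def proj(c,P): return cv2.projectPoints(np.array(P,float).reshape(-1,3),np.array(c['rvec'],float),np.array(c['tvec'],float),np.array([[c['fx'],0,c['cx']],[0,c['fy'],c['cy']],[0,0,1.]]),None)[0].reshape(-1,2)
E
python3 - <<'E'
from h import *
print(env.get_obs())
for n in('scene','side'):
    c=snap(n,n+'0'); o,d=ray(c,320,200); print(n,c['fx'],o,d)
a=cv2.imread('pics/scene0.png');b=cv2.imread('pics/side0.png')
E
```

```text
{'time_s': 0.0, 'qpos': array([70.30726746, 18.43869854, -4.01585549, 83.17667794,  1.29277838,
       78.54091429, -3.2608789 ]), 'joint_velocities': array([-0.05493626, -0.05002093,  0.01859383,  0.01164241, -0.15520855,
       -0.04187561, -0.00848896]), 'effort': array([-9.00586042e-05, -4.91287458e+01, -4.03918857e-01, -3.12527239e+01,
       -6.37667114e-02,  4.38751420e-02,  1.74004763e-04]), 'tool_pos': array([ 0.22740938, -0.60831188,  0.22145009]), 'tool_rot': array([-1.79888834e+02,  3.59483264e-03,  2.05015101e+01]), 'force': array([-0.28298675, -0.38590628,  0.207191  ]), 'wrist_torque': array([-0.00684715,  0.05310451, -0.01669331]), 'grip_width': 0.08701144512132275}
scene 381.0216621163535 [ 1.41989143 -0.22747073  0.6682836 ] [-0.83768697  0.09915525 -0.53707427]
side 391.4141408100771 [0.16072414 0.52146321 0.90849392] [ 0.32282478 -0.60129547 -0.73090897]
```

View pics/scene0.png

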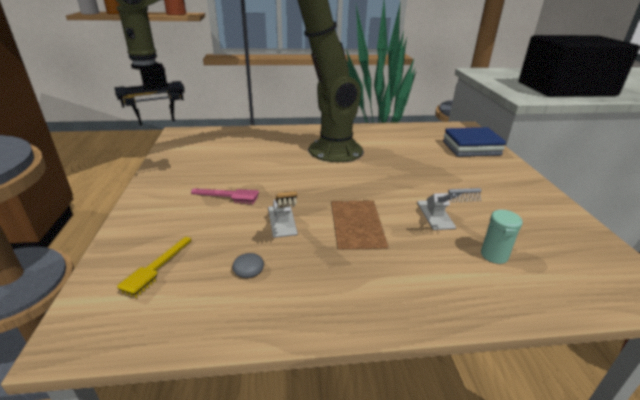

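View pics/side0.png

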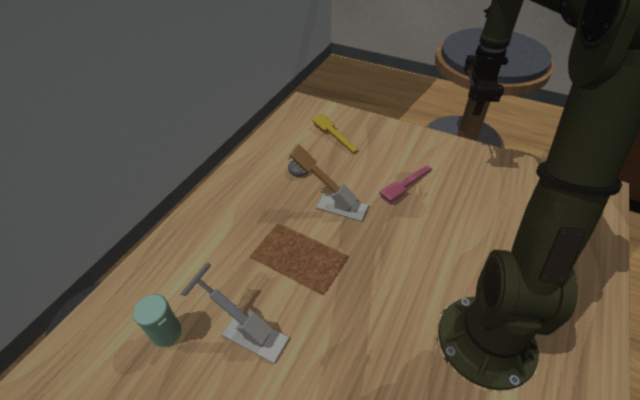

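Scene view: the brown brush is in the white holder at (284,210), the mat at (358,224), the chrome comb at (440,205), the canister at (502,237) and the pebble at (248,265). The side view has the brush at (318,170), the mat at (299,257) and the comb at (235,315). There are three brush-shaped candidates: pink at scene (225,195) and yellow at (155,265), both lying flat, and the bamboo one in the holder. The bamboo one fits the description, so I'll confirm it with an enlarged crop.

```bash
python3 - <<'E'
from h import *
S=load('scene0');D=load('side0')
a=cv2.resize(S['image'][180:245,250:320],None,fx=5.6,fy=5.6,interpolation=cv2.INTER_CUBIC)
b=cv2.resize(D['image'][140:225,285:375],None,fx=4.4,fy=4.4,interpolation=cv2.INTER_CUBIC)
h=max(a.shape[0],b.shape[0]); m=np.zeros((h,a.shape[1]+b.shape[1],3),np.uint8); m[:a.shape[0],:a.shape[1]]=a; m[:b.shape[0],a.shape[1]:]=b
cv2.imwrite('pics/crop1.png',m);print(m.shape)
for nm,c,(x0,x1,y0,y1) in(('scene',S,(320,400,190,260)),('side',D,(240,360,215,300))):
    hsv=cv2.cvtColor(c['image'],cv2.COLOR_BGR2HSV)
    print(nm,'mat',hsv[224,358] if nm=='scene' else hsv[257,299],'table',hsv[260,400] if nm=='scene' else hsv[240,400])
    k=np.zeros(hsv.shape[:2],np.uint8);k[y0:y1,x0:x1]=((hsv[...,2]<185)&(hsv[...,1]>110)&(hsv[...,0]<14))[y0:y1,x0:x1]*255
    k=cv2.morphologyEx(k,cv2.MORPH_OPEN,np.ones((3,3)))
    k=cv2.morphologyEx(k,cv2.MORPH_CLOSE,np.ones((5,5)))
    q=max(cv2.findContours(k,0,2)[0],key=cv2.contourArea); 
    p=cv2.approxPolyDP(cv2.convexHull(q),6,True).reshape(-1,2); W=np.array([plane(c,u,v,.006) for u,v in p])
    print(cv2.contourArea(q),p.tolist()); print(W.round(3).tolist(),W.mean(0)); 
    P=np.array([plane(c,u,v,.006)[:2] for u,v in q.reshape(-1,2)]);print(cv2.minAreaRect((P*1000).astype(np.float32)))
E
```

```text
(374, 788, 3)
scene mat [ 13 131 130] table [ 16 100 176]
18.0 [[355, 219], [341, 222]]
[[0.501, -0.011, 0.006], [0.513, -0.056, 0.006]] [ 0.50671379 -0.03352965  0.006     ]
((503.1251525878906, -33.74095153808594), (18.0732479095459, 45.09801483154297), 3.369558572769165)
side mat [ 13 130 104] table [ 18  91 146]
3185.0 [[253, 252], [283, 226], [345, 257], [320, 292]]
[[0.636, 0.042, 0.006], [0.609, -0.077, 0.006], [0.397, -0.06, 0.006], [0.409, 0.069, 0.006]] [ 0.51267261 -0.00666179  0.006     ]
((514.142578125, -4.102081298828125), (138.54071044921875, 237.48097229003906), 86.96641540527344)
```

View pics/crop1.png

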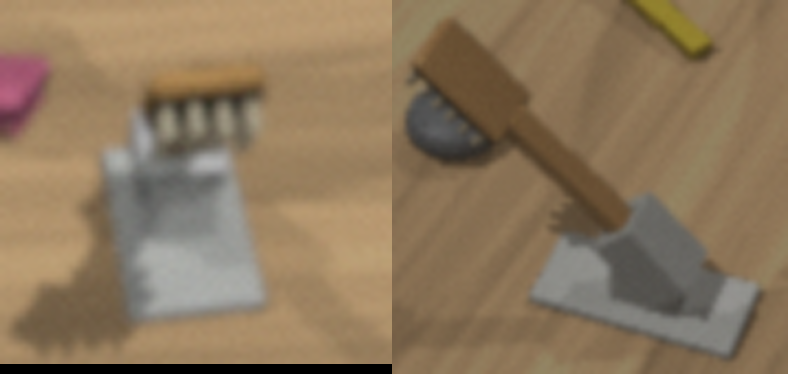

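The crop confirms the bamboo brush in its holder, with the head up and pale bristles on the lower, outward side. Next I'll work out the holder and brush poses.

```bash
python3 - <<'E'
from h import *
S=load('scene0');D=load('side0')
s=lambda u,v:(250+u/5.6,180+v/5.6)
d=lambda u,v:(285+(u-392)/4.4,140+v/4.4)
for n,c,f,L in(('scene',S,s,[(135,320),(267,300),(103,152)]),('side',D,d,[(530,297),(730,352),(762,290)])):
    print(n,'foot',[plane(c,*f(*p),.01).round(3).tolist() for p in L])
print('mat scene',[plane(S,u,v,.006).round(3).tolist() for u,v in((331,201),(377,201),(386,247),(336,249))])
print('head end back edge L,R',[tri(S,s(*p),D,d(*q)) for p,q in(((150,74),(452,20)),((263,70),(416,60)))])
# handle axis: back face centre line in side view at neck and at mouth
for p in((509,117),(617,217)): print(d(*p))
# whole model: holder pose guess -> grip
def model(ox,oy,yaw,lean):
    Rz=R.from_euler('z',yaw,degrees=True);l=np.radians(lean)
    az=np.array([np.cos(l),0,np.sin(l)]);ax=np.array([np.sin(l),0,-np.cos(l)])
    e=np.array([-.076,0,.037]);o=np.array([ox,oy,0])
    return [o+Rz.apply(e+k*az-.007*ax) for k in(0,.05,.115,.15,.23)]
# holder from side foot corners: front edge centre is x=+15 mm, back edge x=-135
a=plane(D,*d(530,297),.01);b=plane(D,*d(730,352),.01);c=plane(D,*d(762,290),.01)
v=(a-b)/np.linalg.norm(a-b);yaw=np.degrees(np.arctan2(v[1],v[0]));o=(b+c)/2+v*.135
print('holder',o,yaw,np.linalg.norm(a-b),np.linalg.norm(b-c))
for lean in(45,47.5,50):
    m=model(o[0],o[1],yaw,lean);print(lean,m[2].round(3),m[4].round(3),proj(D,m).round(1).tolist(),proj(S,m[4]).round(1))
E
```

```text
scene foot [[0.574, -0.253, 0.01], [0.563, -0.187, 0.01], [0.422, -0.27, 0.01]]
side foot [[0.553, -0.185, 0.01], [0.408, -0.201, 0.01], [0.411, -0.264, 0.01]]
mat scene [[0.396, -0.07, 0.006], [0.407, 0.079, 0.006], [0.638, 0.049, 0.006], [0.634, -0.088, 0.006]]
head end back edge L,R [(array([ 0.63520492, -0.23857601,  0.18893819]), np.float64(0.0014427599693071242)), (array([ 0.63546922, -0.19103713,  0.18964647]), np.float64(0.00043596805977029506))]
(311.59090909090907, 166.5909090909091)
(336.1363636363636, 189.3181818181818)
holder [ 0.54354512 -0.21699926  0.01      ] 6.673480120008642 0.14580908387151784 0.06245669085713989
45 [ 0.544 -0.217  0.123] [ 0.625 -0.208  0.205] [[349.0, 201.2], [338.1, 190.1], [323.6, 175.2], [315.5, 166.9], [296.3, 147.3]] [[289.7 185.1]]
47.5 [ 0.54  -0.217  0.127] [ 0.617 -0.208  0.211] [[349.1, 201.3], [338.7, 190.0], [324.8, 174.7], [317.0, 166.2], [298.6, 146.0]] [[289.2 181.1]]
50 [ 0.536 -0.218  0.13 ] [ 0.61  -0.209  0.218] [[349.1, 201.3], [339.3, 189.8], [326.1, 174.2], [318.7, 165.5], [301.1, 144.8]] [[288.6 177.3]]
```

Call:
servo_tool(plan=[[1,[2.7,-2.2,-0.2],[0,0,0]],[1,[2.7,-2.2,-0.2],[0,0,0]],[1,[2.7,-2.2,-0.2],[0,0,0]],[1,[2.7,-2.2,-0.2],[0,0,0]],[1,[2.7,-2.2,-0.2],[0,0,0]],[1,[2.7,-2.2,-0.2],[0,0,0]],[1,[2.7,-2.2,-0.2],[0,0,0]],[1,[2.7,-2.2,-0.2],[0,0,0]],[1,[2.7,-2.2,-0.2],[0,0,0]],[1,[2.7,-2.2,-0.2],[0,0,0]],[1,[2.7,-2.2,-0.2],[0,0,0]],[1,[2.7,-2.2,-0.2],[0,0,0]]])

```text
time_s: 1.1
tool_pos: [0.4385, -0.2391, 0.2378]
tool_rot: [-179.4, 0.6, 19.4]
force: [-0.1, 1.1, 0.4]
grip_width: 0.0872
```

Call:
servo_tool(plan=[[1,[0,0,0],[0,0,7]],[1,[0,0,0],[0,0,6.8]],[1,[0,0,0],[0,7,0]],[1,[0,0,0],[0,7,0]],[1,[0,0,0],[0,7,0]],[1,[0,0,0],[0,7,0]],[1,[0,0,0],[0,7,0]],[1,[0,0,0],[0,6,0]],[1,[0,0,0],[0,0,0]]])

```text
time_s: 1.85
tool_pos: [0.4512, -0.229, 0.2277]
tool_rot: [-177.9, -40.8, 4.9]
force: [-0.6, 0.1, -1.7]
grip_width: 0.087
```

```bash
cat > d.py <<'E'
from h import *
import sys
def delta(P,rpy):
    o=env.get_obs();Rt=R.from_euler('xyz',o['tool_rot'],degrees=True)
    print('t',round(o['time_s'],2),'pos',o['tool_pos'].round(4),'rot',o['tool_rot'].round(1),'q',o['qpos'].round(0),'F',o['force'].round(1),'w',round(o['grip_width'],4))
    Rg=R.from_matrix(rpy) if np.ndim(rpy)==2 else R.from_euler('xyz',rpy,degrees=True)
    print('shift cm',(Rt.inv().apply(np.array(P)-o['tool_pos'])*100).round(2),'turn',np.degrees((Rt.inv()*Rg).as_rotvec()).round(1))
def tgt(yaw,tilt): # tool down turned to yaw, then tilted forward
    return (R.from_euler('z',yaw,degrees=True)*R.from_euler('x',180,degrees=True)*R.from_euler('y',tilt,degrees=True)).as_matrix()
E
python3 - <<'E'
from d import *
delta((.501,-.231,.169),tgt(6.7,41)); c=snap('wrist','w1'); print(c['fx'],c['T_tool_cam'])
E
```

```text
t 1.85 pos [ 0.4512 -0.229   0.2277] rot [-177.9  -40.8    4.9] q [ 57. -17.  -9. 129. -47.  53. -12.] F [-0.6  0.1 -1.7] w 0.087
shift cm [-0.1   0.9   7.65] turn [-0.9  0.2 -1.4]
341.1439840592435 [[-6.10966184e-04 -9.59521146e-01 -2.81635931e-01  7.74379400e-02]
 [ 9.99998936e-01 -2.13066598e-04 -1.44343666e-03  6.77753313e-04]
 [ 1.32500079e-03 -2.81636513e-01  9.59520255e-01 -1.63021754e-01]
 [ 0.00000000e+00  0.00000000e+00  0.00000000e+00  1.00000000e+00]]
```

View pics/w1.png

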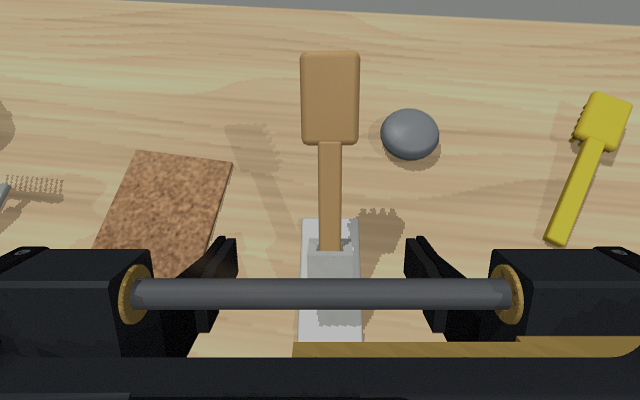

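The wrist view shows the handle almost vertical in the image at u≈330, with the neck at (330,143) and the mouth at (331,250). That puts it about 1 cm along tool y, which agrees with the stereo estimate. I'll close in.

Call:
servo_tool(plan=[[1,[0,0.3,1.6],[0,0,-1.4]],[1,[0,0.3,1.6],[0,0,0]],[1,[0,0.2,1.6],[0,0,0]],[1,[0,0.2,1.6],[0,0,0]],[1,[0,0,1.4],[0,0,0]],[1,[0,0,0],[0,0,0]]])

```text
time_s: 2.4
tool_pos: [0.5112, -0.2293, 0.1751]
tool_rot: [-179.9, -40.1, 7.8]
force: [-1.2, 1.1, -0.7]
grip_width: 0.0869
```

```bash
python3 - <<'E'
from d import *
delta((.554+.019*.652,-.223+.019*.076,.108-.019*.755),tgt(6.7,41)); snap('wrist','w2')
E
```

```text
t 2.4 pos [ 0.5112 -0.2293  0.1751] rot [-179.9  -40.1    7.8] q [ 53.  -8. -13. 127. -49.  42. -10.] F [-1.2  1.1 -0.7] w 0.0869
shift cm [-0.99  0.    9.82] turn [-0.8  0.9  0.8]
```

View pics/w2.png

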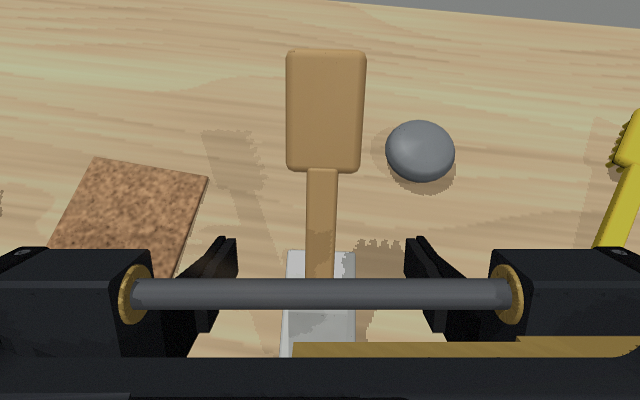

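The handle is now centred at u≈321, with the neck at v=171. The grasp needs about 9.9 cm along z and -0.7 cm along x.

Call:
servo_tool(plan=[[1,[-0.2,0,2],[0,0,1]],[1,[-0.2,0,2],[0,0,0]],[1,[-0.2,0,2],[0,0,0]],[1,[-0.1,0,2],[0,0,0]],[1,[0,0,1.2],[0,0,0]],[1,[0,0,0.6],[0,0,0]],[1,[0,0,0],[0,0,0]]])

```text
time_s: 3.03
tool_pos: [0.5793, -0.2223, 0.1089]
tool_rot: [179.9, -40.7, 7.6]
force: [-0.6, 1.1, 0.3]
grip_width: 0.087
```

```bash
python3 - <<'E'
from d import *
delta((.554+.019*.652,-.223+.019*.076,.108-.019*.755),tgt(6.7,41)); a=snap('wrist','w3')['image']; b=snap('side','s3')['image'][110:240,240:420]
b=cv2.resize(b,None,fx=2.2,fy=2.2); m=np.zeros((400,400+b.shape[1],3),np.uint8);m[:,:400]=a[:,120:520];m[:b.shape[0],400:]=b
cv2.imwrite('pics/m3.png',m);print(m.shape)
E
```

```text
t 3.03 pos [ 0.5793 -0.2223  0.1089] rot [179.9 -40.7   7.6] q [ 49.   4. -16. 126. -56.  29.  -4.] F [-0.6  1.1  0.3] w 0.087
shift cm [-1.96 -0.25  0.33] turn [-0.5  0.3  0.7]
(400, 796, 3)
```

View pics/m3.png

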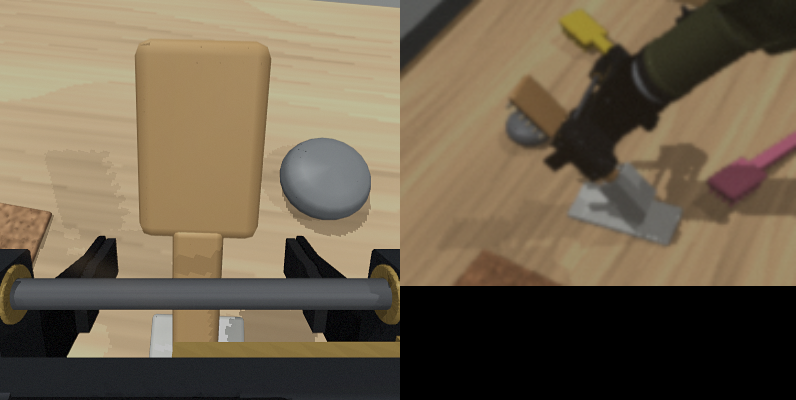

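The grip plane is 18 mm short of the neck, so I need about -1.6 cm along x and +0.6 cm along z before closing. The handle is centred between the fingers.

Call:
servo_tool(plan=[[1,[-0.9,0,0.3],[0,0,0]],[1,[-0.9,0,0.4],[0,0,0]],[1,[0,0,0],[0,0,0]],[0,[0,0,0],[0,0,0]],[0,[0,0,0],[0,0,0]],[0,[0,0,0],[0,0,0]],[0,[0,0,0],[0,0,0]],[0,[0,0,0],[0,0,0]],[0,[0,0,0],[0,0,0]],[0,[0,0,0],[0,0,0]],[0,[0,0,0],[0,0,0]],[0,[0,0,0],[0,0,0]]], force=30)

```text
time_s: 4.13
tool_pos: [0.5723, -0.2289, 0.1029]
tool_rot: [179.0, -41.2, 8.0]
force: [0.4, 1.2, -0.1]
grip_width: 0.0348
```

Call:
servo_tool(plan=[[0,[0,0,0],[0,0,0]],[0,[0,0,0],[0,0,0]],[0,[0,0,0],[0,0,0]],[0,[0,0,0],[0,0,0]],[0,[0,0,0],[0,0,0]],[0,[0,0,0],[0,0,0]],[0,[0,0,0],[0,0,0]]])

```text
time_s: 4.72
tool_pos: [0.5726, -0.2267, 0.1029]
tool_rot: [179.3, -41.3, 7.8]
force: [-0.1, 1.2, 0.9]
grip_width: 0.0224
```

The fingers hold at 22.4 mm, which is the handle's width. I'll draw it out along tool +x.

Call:
servo_tool(plan=[[0,[0.8,0,0],[0,0,0]],[0,[1,0,0],[0,0,0]],[0,[1,0,0],[0,0,0]],[0,[1,0,0],[0,0,0]],[0,[1,0,0],[0,0,0]],[0,[1,0,0],[0,0,0]],[0,[1,0,0],[0,0,0]],[0,[1,0,0],[0,0,0]],[0,[1.2,0,0],[0,0,0]]])

```text
time_s: 5.47
tool_pos: [0.6347, -0.2212, 0.1547]
tool_rot: [179.2, -40.4, 7.6]
force: [0.3, -0.3, -0.1]
grip_width: 0.022
```

Call:
servo_tool(plan=[[0,[1.5,0,-1.9],[0,0,0]],[0,[1.5,0,-1.9],[0,0,0]],[0,[1.5,0,-1.9],[0,0,0]],[0,[1.5,0,-1.9],[0,0,0]],[0,[1.5,0,-1.9],[0,0,0]],[0,[1.5,0,-1.9],[0,0,0]],[0,[1.5,0,-1.9],[0,0,0]],[0,[0,0,0],[0,0,0]],[0,[0,0,0],[0,0,0]]])

```text
time_s: 6.22
tool_pos: [0.6274, -0.2226, 0.3284]
tool_rot: [178.8, -40.1, 7.8]
force: [-0.9, -0.3, -0.8]
grip_width: 0.0221
```

```bash
python3 - <<'E'
from d import *
delta((.45,0,.22),tgt(-5,0)); a=snap('wrist','w4')['image']; b=snap('side','s4')['image'][20:270,180:580]
m=np.zeros((400,800,3),np.uint8);m[:,:400]=a[:,120:520];m[:250,400:]=b
cv2.imwrite('pics/m4.png',m)
E
```

```text
t 6.22 pos [ 0.6274 -0.2226  0.3284] rot [178.8 -40.1   7.8] q [ 45.  -5. -15. 106. -32.  48. -38.] F [-0.9 -0.3 -0.8] w 0.0221
shift cm [-18.1  -24.44  -1.57] turn [ -3.4 -40.1  11.9]
```

View pics/m4.png

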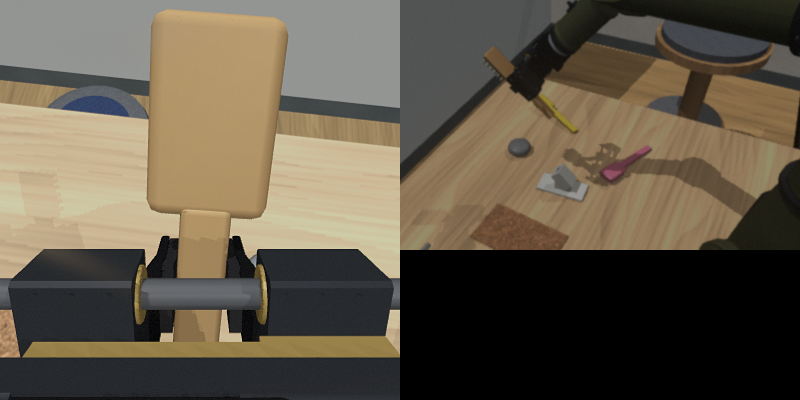

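The brush is firmly held and leans about 3.5° toward tool +y, with the neck at crop (205,211) and the head end at (220,15). Next I'll turn it level while still high, then go over the mat.

Call:
servo_tool(plan=[[0,[0,0,0],[-0.4,-5.8,1.3]],[0,[0,0,0],[-0.4,-5.8,1.3]],[0,[0,0,0],[-0.4,-5.8,1.3]],[0,[0,0,0],[-0.4,-5.8,1.3]],[0,[0,0,0],[-0.4,-5.8,1.3]],[0,[0,0,0],[-0.4,-5.8,1.3]],[0,[0,0,0],[-0.3,-5.5,1.2]],[0,[0,0,0],[0,0,0]]])

```text
time_s: 6.98
tool_pos: [0.6173, -0.2247, 0.3053]
tool_rot: [179.9, 3.6, -3.2]
force: [0.8, 0.2, -2.3]
grip_width: 0.0223
```

```bash
python3 - <<'E'
from d import *
delta((.45,0,.215),tgt(-1.5,0))
E
```

```text
t 6.98 pos [ 0.6173 -0.2247  0.3053] rot [179.9   3.6  -3.2] q [ 32.  22. -21.  70.   8.  93. -81.] F [ 0.8  0.2 -2.3] w 0.0223
shift cm [-17.34 -21.52  10.12] turn [ 0.   3.6 -1.7]
```

Call:
servo_tool(plan=[[0,[-1.7,-2.1,1],[0,1.8,-0.8]],[0,[-1.7,-2.1,1],[0,1.8,-0.8]],[0,[-1.7,-2.1,1],[0,0,0]],[0,[-1.7,-2.1,1],[0,0,0]],[0,[-1.7,-2.1,1],[0,0,0]],[0,[-1.7,-2.1,1],[0,0,0]],[0,[-1.7,-2.1,1],[0,0,0]],[0,[-1.7,-2.1,1],[0,0,0]],[0,[-1.5,-2.1,1],[0,0,0]],[0,[0,0,0],[0,0,0]],[0,[0,0,0],[0,0,0]]])

```text
time_s: 7.9
tool_pos: [0.455, -0.0248, 0.1905]
tool_rot: [-179.5, 0.0, -1.5]
force: [0.1, -0.6, -0.5]
grip_width: 0.0221
```

```bash
python3 - <<'E'
from d import *
delta((.45,0,.215),tgt(-1.5,0))
E
```

```text
t 7.9 pos [ 0.455  -0.0248  0.1905] rot [-179.5    0.    -1.5] q [ 30.  -4. -28. 111.  -2.  72. -89.] F [ 0.1 -0.6 -0.5] w 0.0221
shift cm [-0.57 -2.48 -2.43] turn [-0.5  0.  -0. ]
```

Call:
servo_tool(plan=[[0,[-0.3,-0.9,-0.9],[0,0,0]],[0,[-0.2,-0.9,-0.9],[0,0,0]],[0,[0,-0.7,-0.6],[0,0,0]],[0,[0,0,0],[0,0,0]],[0,[0,0,0],[0,0,0]],[0,[0,0,0],[0,0,0]]])

```text
time_s: 8.4
tool_pos: [0.4515, 0.0008, 0.2181]
tool_rot: [-179.5, -0.3, -1.7]
force: [-0.3, -0.1, -0.6]
grip_width: 0.0219
```

```bash
python3 - <<'E'
from d import *
delta((.45,0,.215),tgt(-1.5,0)); a=snap('scene','sc5')['image'][120:270,230:480]; b=snap('side','s5')['image'][130:330,200:460]; w=snap('wrist','w5')
m=np.zeros((600,800,3),np.uint8);m[:240,:400]=cv2.resize(a,(400,240),interpolation=2);m[:308,400:]=cv2.resize(b,(400,308),interpolation=2)
m[310:560,:400]=cv2.resize(w['image'],(400,250))
cv2.imwrite('pics/m5.png',m)
E
```

```text
t 8.4 pos [0.4515 0.0008 0.2181] rot [-179.5   -0.3   -1.7] q [ 29.  -6. -29. 109.  -3.  75. -92.] F [-0.3 -0.1 -0.6] w 0.0219
shift cm [-0.15  0.09  0.31] turn [-0.5 -0.3 -0.2]
```

View pics/m5.png

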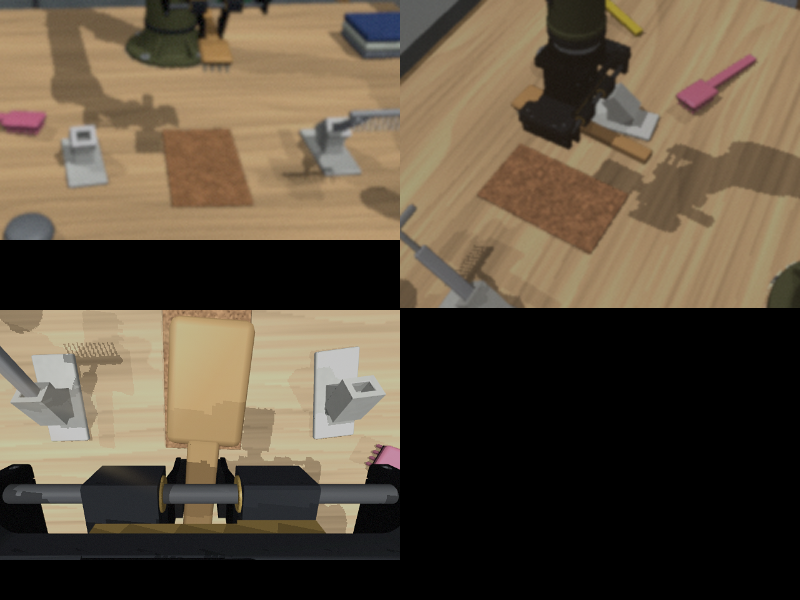

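```bash
python3 - <<'E'
from d import *
S=load('sc5');D=load('s5')
o=env.get_obs();Rt=R.from_euler('xyz',o['tool_rot'],degrees=True);p=o['tool_pos']
a=np.radians(3.5)
f=lambda k,y,z:p+Rt.apply(np.array([-.0045,0,-.016])+R.from_euler('z',3.5,degrees=True).apply([k,y,z]))
print('bristles',f(.075,0,.0225))
pts={'headend_L':f(.115,-.026,-.007),'headend_R':f(.115,.026,-.007),'buttL':f(-.115,-.011,-.007),'buttR':f(-.115,.011,-.007),'tipL':f(.11,-.02,.0225),'tipR':f(.11,.02,.0225)}
cs=lambda q:((q[0]-230)*1.6,(q[1]-120)*1.6); cd=lambda q:(400+(q[0]-200)*1.538,(q[1]-130)*1.538)
for n,P in pts.items(): print(n,np.round(cs(proj(S,P)[0])),np.round(cd(proj(D,P)[0])))
A=cv2.resize(S['image'][130:175,345:390],None,fx=8.8,fy=8.8,interpolation=2);B=cv2.resize(D['image'][175:245,265:375],(400,255),interpolation=2)
m=np.zeros((400,800,3),np.uint8);m[:396,:396]=A;m[:255,400:]=B;cv2.imwrite('pics/m6.png',m)
for n,P in pts.items(): print(n,((proj(S,P)[0]-[345,130])*8.8).round(),((proj(D,P)[0]-[265,175])*3.636+[400,0]).round())
E
```

```text
bristles [ 0.5210453  -0.00618152  0.21108699]
headend_L [234.  60.] [509. 103.]
headend_R [201.  60.] [529.  83.]
buttL [209.   7.] [646. 160.]
buttR [198.   7.] [653. 150.]
tipL [228.  75.] [516. 115.]
tipR [204.  75.] [531. 100.]
headend_L [273. 242.] [422.  80.]
headend_R [ 95. 241.] [469.  33.]
buttL [138. -48.] [745. 215.]
buttR [ 76. -48.] [763. 190.]
tipL [242. 325.] [438. 108.]
tipR [108. 324.] [473.  72.]
```

View pics/m6.png

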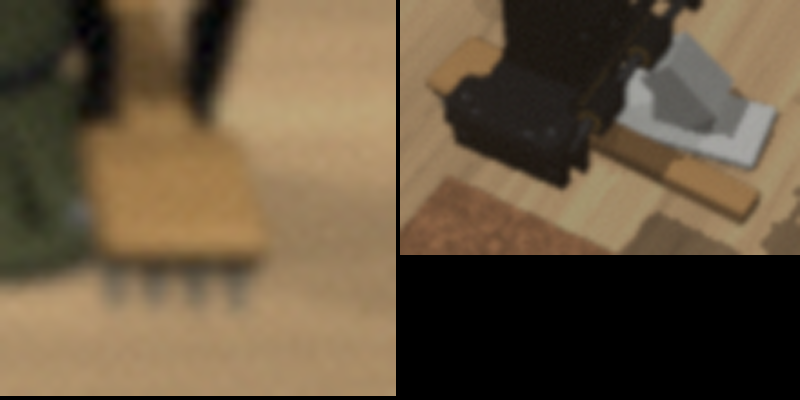

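The crop agrees with the predictions to about 1–2 camera pixels. In the scene half, the head end is at (97..270, 248) against a predicted (95..273, 242). In the side half, the butt is at (740..758, 217..190) against a predicted (745..763, 215..190). The brush is level, bristles down, with the bristle tips at about (0.521, -0.006, 0.211) over the mat centre at about (0.516, -0.006). I'll let it settle briefly and hand in.

Call:
servo_tool(plan=[[0,[0,0,0],[0,0,0]],[0,[0,0,0],[0,0,0]],[0,[0,0,0],[0,0,0]],[0,[0,0,0],[0,0,0]]])

```text
time_s: 8.88
tool_pos: [0.4505, -0.0004, 0.2162]
tool_rot: [-179.4, -0.1, -1.8]
force: [0.2, -0.2, 0.3]
grip_width: 0.0221
```

```bash
python3 - <<'E'
from d import *
delta((.45,0,.215),tgt(-1.5,0)); print(env.get_obs()['joint_velocities'].round(2)); env.sign_off()
E
```

```text
t 8.88 pos [ 4.505e-01 -4.000e-04  2.162e-01] rot [-1.794e+02 -1.000e-01 -1.800e+00] q [ 29.  -5. -29. 110.  -3.  75. -92.] F [ 0.2 -0.2  0.3] w 0.0221
shift cm [-0.05 -0.03  0.12] turn [-0.6 -0.1 -0.3]
[0.08 0.19 0.08 0.13 0.09 0.   0.06]
the job is handed in; nothing more can be done
```

I gripped the bamboo brush by its handle, drew it out of the socket, turned it level with the bristles down, and handed in at 8.9 s, still holding it over the mat. The hand-in gives no verdict.

- **Position:** at the last picture the bristle tips worked out at about (0.521, -0.006, 0.211) m. That is about 5 mm from the mat's centre as I measured it, and about 20 cm above the mat.
- **Attitude:** the brush is level to about 3° and within a few degrees of the mat's long axis. My estimates of the mat's yaw ranged from -3° to -7°, and I used -5°.
- **Grip and stillness:** the fingers read 22.1 mm, the handle's width, and joint speeds were below 0.2 °/s.
- **Camera check:** the brush's predicted outline matched the scene and side views to about 1–2 pixels, and nothing in those checks failed.
- **Other objects:** I commanded no contact with the comb, canister or pebble. I did not measure whether they had moved.

Depth estimates at the grasp differed by about 1 cm between stereo and the wrist camera. I mended that by about 18 mm along the handle and 7 mm in depth before closing the fingers.

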